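Set the click-stop vise to 40 degrees

ROBOT

A 6-joint arm with a two-finger parallel gripper is mounted at the origin on a cart in front of the work surface, level with it; the furniture and walls round the work are solid. World frame = base frame: x ahead of the robot, y to its left, z up, the work surface at z = 0. Lengths are in m, angles in rad, forces in N, time in s.
With the tool pointing down it reaches from about 0.35 to 0.875 m from the base axis. Payload 15.5 kg.
Tool frame: the origin (TCP) lies between the finger pads; the fingertips stand 22 mm ahead of it and the grasp point (between the pads) lies 3 mm ahead of it; z points along the fingers, y is the line along which they close (so a half turn about z gives the same grasp; the last joint's range is limited). The gripper opens to 85 mm and grips with 20 to 120 N. Pads are 22 mm wide; open, the fingers measure 114 mm over their backs; the gripper's body (76 mm by 85 mm) begins 54 mm behind the grasp point. The pads swing forward as they close: fully open they stand 13 mm farther back than shut.
Start: joints at [1.188, 0.494, 1.345, -0, 1.302, -0.096], TCP at [0.177, 0.599, 0.253] pointing down, gripper open.
Joint ranges: [-2.91, 2.91], [-0.82, 2.16], [0.22, 2.67], [-1.22, 4.37], [0.12, 2.79], [-3.08, 3.08]. Speed limits (rad/s): [1.89, 1.89, 2.57, 3.01, 3.01, 3.01].

INTERFACE

Orientations are given as a 3x3 rotation matrix whose columns are the frame's x, y, z axes.
In Python, from bench import get_state, camera, close_job, search_frame, silhouettes gives the robot as it stands.
- The arm moves only by the shell command python3 -m creep 'ROWS' [OPENING]. ROWS is JSON, a list of rows, each a list of 6 numbers: the shift along the tool's x, y, z each as a share of 0.4 m, from -1 to 1, then the turn, a rotation vector about the tool's x, y, z each as a share of pi rad, from -1 to 1. In form: [[tx, ty, tz, rx, ry, rz], ...]. A call has 1 to 8 rows; each row shifts and turns the commanded pose from where the row before left it, along the tool's axes as they then stand; what a row does not reach is not made up. A row lasts 1/10 s, in which the tool goes at most 50 mm and 8.59 degrees, less where a joint would pass 70% of its speed; a pose out of reach is approached as far as the arm can. A call with a number of a shift or a turn outside -1 to 1 is refused whole. A call with a gripper value outside its range is refused whole. OPENING is the opening, from 0 (shut) to 1 (fully open), set as the call begins (- or left out, the last holds). The fingers move at their own pace and stop on an object; the grip force is fixed at half the most. Time passes only in rows, so rows that do not move let the fingers close. It gives the time, the measured TCP pose, the force, the opening and the grip force at its end, in the units of the state.
- get_state(): the state, without advancing time (a new reading comes with each control period).
- camera(name): name is "scene" or "top" or "wrist"; returns a dict with "pixels" (384x512x3 uint8, red, green, blue), "intrinsics" (3x3 intrinsics, pixels), "D" ([k1, k2, p1, p2, k3] as OpenCV has them; the pictures are not rectified), "R" (3x3) and "t" (3): a world point X has camera coordinates R X + t. Camera axes: x right, y down, z forward; pixel columns grow to the right and rows downward; lengths in m; the calibration is good to about 2 mm. A picture is of the moment at which its call begins. There is no depth.
- close_job(): hands the job in; it is judged then, once.
Trained networks look in a picture, given as the dict that the camera call returned (one of the last four; its "shot" number tells which), for a name from the list of things; names that differ only in an ending like _2 or _b are one class to them, and where a whole thing is asked for, a point or a joint stands for the part that bears it (a point fixed in the world has none). Each returns a list of dicts, best first, with "score" (0 to 1); they miss things now and then, are a little off and sometimes report something else, mostly with a low value. They report only what shows in the picture. A call takes as long as a camera call.
- search_frame(picture, target): "extent" ([left, top, right, bottom] in pixels, round what is visible of it).
- silhouettes(picture, target): "mask" (384x512 bool, what is visible of it) and "extent" ([left, top, right, bottom] in pixels, round what is visible of it).
The state is a dict: "t": time; "joint_pos": joint angles; "qd": joint speeds; "joint_torque": joint torques, N m; "position": TCP position; "ee_rot": TCP orientation; "contact_force": force on the tool from outside, world axes, zero at the start; "torque": the same for the moment, N m; "opening": opening from 0.0 (shut) to 1.0 (fully open); "grasp_force": force on a finger pad.
Only numpy, scipy, OpenCV 4.12 (cv2) and the standard library are available. Lean on these libraries where they do the work, as an engineer would, in place of code of your own. Each camera call takes 0.05 s, during which the arm holds its last target. There are 200 camera calls.

TASK

Set the small swivel vise (the one with a bolt clamped in its jaws) to 40 degrees: turn it until its pointer stands at the second scale line anticlockwise, seen from above, of the long zero line. The swivel clicks every 20 degrees; let it seat in that click and let go, and do not turn the V-block swivel next to it.

Things in the scene. Friction and masses are not known exactly. Their poses are not given: they have to be found in the camera images.
- vise (a joint): angle of the vise on its fixed base, rad: 0 with the pointer at the zero line, positive anticlockwise from above. It clicks every 20 degrees (0.349 rad); leaving a click takes about 0.16 N m; let go between clicks it snaps into the nearer one. Stops at +-1.5. Starts in a click 40 to 80 degrees clockwise of the wanted one.
- jaw_centre (a point): on the swivel axis, mid-jaws, 54 mm above the bench; turns with the vise. z up, x towards screw and tommy bar (44 mm long, at x = 55); black pointer on the -x side. Grip both jaws at once across y, from above: flat sides 34 mm apart in y, x -22 to 22, 38 to 68 mm above the bench. Bolt head up to 81 mm. Below: turntable radius 36, top 25 mm up; dark base radius 48.
- vise_zero (a point): outer part of the long white zero line on the vise's fixed base, 47 mm from the swivel axis, 15 mm above the bench; shorter scale lines every 20 degrees to both sides. Does not turn with the vise; its -x axis points outward along the zero line.
- vblock_end (a point): end of the neighbouring V-block (56 x 44 mm, top 66 mm above the bench) on a like swivel, 28 mm from that swivel's axis, 45 mm above the bench; it turns in clicks too and is to be left alone. Its -x axis points outward from its swivel's axis.

How it is judged:
At the end, for the whole second after the job is handed in: The vise stands still in the second click anticlockwise of its zero line (40 degrees, within 6 degrees) (value of joint vise between 0.59 and 0.81 rad and velocity of joint vise between -0.1 and 0.1 rad/s); the robot touches nothing.
It fails at once if the V-block swivel is turned (distance of vblock_end from where it was at the start of the episode above 0.006 m).
It also fails if it takes over 32 s, if anything falls off the work surface, if the arm or the gripper's body presses on something with over 40 N, if the wrist force passes 120 N, or if a joint passes its speed limit or range.

## Working session

There is one attempt and no reset: what is moved stays moved. The work goes in short steps, Python scripts to look and compute and a shell command to move; the robot and the scene stay as the last step left them, time stands still between calls to the robot, and variables do not carry over. Pictures are saved under pics/ and viewed, at most 10 in all, crops included, and the job is handed in when it is done.

```bash
mkdir -p pics; cat > h.py <<'E'
import numpy as np, cv2
from bench import *
def save(p,f,box=None,s=1):
    im=p["pixels"][:,:,::-1]
    if box: im=im[box[1]:box[3],box[0]:box[2]]
    cv2.imwrite(f,cv2.resize(im,None,fx=s,fy=s,interpolation=cv2.INTER_CUBIC))
def ray(p,uv,z):
    n=cv2.undistortPoints(np.array([[uv]],float),np.array(p["intrinsics"]),np.array(p["D"]))[0,0]
    R=np.array(p["R"]);c=-R.T@np.array(p["t"]);d=R.T@np.array([*n,1])
    return c+d*(z-c[2])/d[2]
def proj(p,X):
    return cv2.projectPoints(np.array(X,float).reshape(-1,3),cv2.Rodrigues(np.array(p["R"]))[0],np.array(p["t"],float),np.array(p["intrinsics"]),np.array(p["D"]))[0][:,0]
E
python3 - <<'E'
from h import *
a=camera("top");b=camera("scene")
save(a,"pics/top.png");save(b,"pics/scene.png")
for p in(a,b):
  for n in("jaw_centre","vise_zero","vblock_end"):
    for r in search_frame(p,n)[:3]:
      e=r["extent"];uv=[(e[0]+e[2])/2,(e[1]+e[3])/2];print(n,round(r["score"],2),np.round(e),ray(p,uv,.05).round(3))
print(get_state())
E
```

```text
jaw_centre 0.87 [242. 127. 276. 171.] [ 0.582 -0.335  0.05 ]
jaw_centre 0.58 [233. 212. 270. 243.] [ 0.405 -0.325  0.05 ]
vise_zero 0.63 [245. 128. 275. 172.] [ 0.579 -0.338  0.05 ]
vise_zero 0.57 [241. 123. 280. 181.] [ 0.576 -0.339  0.05 ]
vblock_end 0.62 [237. 212. 268. 242.] [ 0.405 -0.327  0.05 ]
jaw_centre 0.69 [279. 170. 322. 197.] [ 0.59  -0.354  0.05 ]
vise_zero 0.62 [272. 173. 313. 212.] [ 0.539 -0.376  0.05 ]
vblock_end 0.86 [221. 187. 251. 221.] [ 0.399 -0.334  0.05 ]
{'t': 0.4, 'joint_pos': array([ 1.18752465e+00,  4.93701099e-01,  1.34558368e+00, -6.78669659e-06,
        1.30249895e+00, -9.54690632e-02]), 'qd': array([-2.48985846e-04, -9.92487202e-04, -2.24732678e-03,  3.03111469e-04,
       -9.03456940e-04,  8.99956133e-05]), 'joint_torque': array([-6.91470013e-04, -8.81211376e+01, -3.83857691e+01,  1.50592909e-04,
        3.38197657e-03, -8.74421517e-05]), 'position': array([0.17736795, 0.59925955, 0.25318567]), 'ee_rot': array([[-9.58870418e-01,  2.83844177e-01, -6.53844250e-05],
       [ 2.83844184e-01,  9.58870401e-01, -1.79658266e-04],
       [ 1.17002372e-05, -1.90827985e-04, -9.99999982e-01]]), 'contact_force': array([-0.16907096, -0.16961232,  0.90791468]), 'torque': array([-0.02210588,  0.05089975,  0.02729042]), 'grasp_force': 0.0, 'opening': 0.9959466820133291}
```

View pics/top.png

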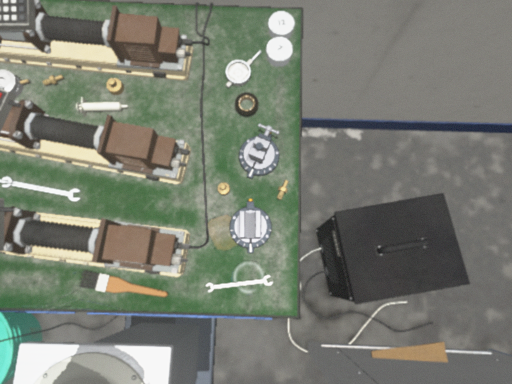

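View pics/scene.png

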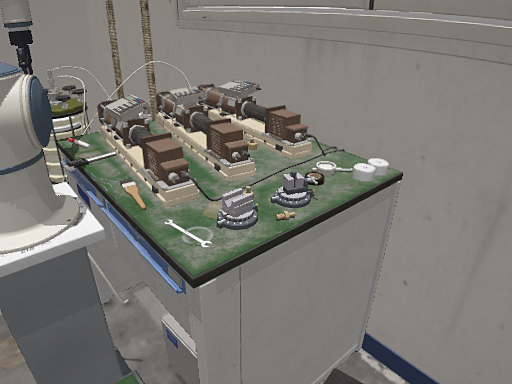

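The top picture shows the vise at about (260,155), tommy bar towards the upper right (268,130), pointer at about (249,176). The V-block is at (250,227). I'll enlarge the vise next.

```bash
python3 - <<'E'
from h import *
a=camera("top");b=camera("scene")
save(a,"pics/t2.png",(225,115,295,185),8)
m=silhouettes(a,"jaw_centre")
for r in m[:2]: print(r["score"],r["extent"])
print(ray(a,(260,155),.02), ray(a,(268,130),.054),ray(a,(250,227),.02))
E
```

```text
0.59 [243.6, 125.1, 276.9, 169.4]
[ 0.57761188 -0.33823283  0.02      ] [ 0.62663719 -0.35448909  0.054     ] [ 0.40861005 -0.32118137  0.02      ]
```

View pics/t2.png

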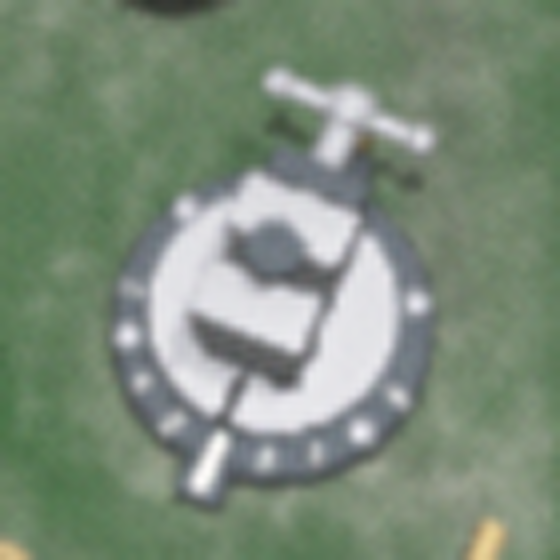

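The enlarged view shows the black pointer (235,395) aimed at the protruding long zero line (208,465). The vise is therefore at about 0, and it needs +40° anticlockwise, which in this picture means towards the lower right. The vise x axis has a yaw of about -22°. I'll move above it and measure with the wrist camera.

```bash
python3 -m creep '[[0,0,-0.08,0,0,0],[0,0,-0.08,0,0,0],[-0.067,-0.082,0,0,0,0],[-0.067,-0.082,0,0,0,0],[-0.067,-0.082,0,0,0,0],[-0.067,-0.082,0,0,0,0],[-0.067,-0.082,0,0,0,0],[-0.067,-0.082,0,0,0,0]]' 1
python3 -m creep '[[-0.067,-0.082,0,0,0,0],[-0.067,-0.082,0,0,0,0],[-0.067,-0.082,0,0,0,0],[-0.067,-0.082,0,0,0,0],[-0.067,-0.082,0,0,0,0],[-0.067,-0.082,0,0,0,0],[-0.067,-0.082,0,0,0,0],[-0.067,-0.082,0,0,0,0]]'
python3 -m creep '[[-0.067,-0.082,0,0,0,0],[-0.067,-0.082,0,0,0,0],[-0.067,-0.082,0,0,0,0],[-0.067,-0.082,0,0,0,0],[-0.067,-0.082,0,0,0,0],[-0.067,-0.082,0,0,0,0],[-0.067,-0.082,0,0,0,0],[0,0,0,0,0,0]]'
python3 - <<'E'
from h import *
s=get_state();print(s["joint_pos"],s["position"])
p=camera("wrist");save(p,"pics/w1.png",None,1.5)
print(-p["R"].T@p["t"])
for n in("jaw_centre","vise_zero","vblock_end"):
    for r in search_frame(p,n)[:2]:
      print(n,round(r["score"],2),np.round(r["extent"]))
print(proj(p,[[.577,-.338,.02],[.577,-.338,.068]]))
E
```

```text
t: 1.35
position: [0.276, 0.3634, 0.3174]
ee_rot: [[-0.959, 0.284, 0.0], [0.284, 0.959, 0.0], [-0.0, 0.0, -1.0]]
contact_force: [1.2, -0.3, 0.3]
opening: 1.0
grasp_force: 0.0
t: 2.15
position: [0.4072, 0.0507, 0.3176]
ee_rot: [[-0.959, 0.284, 0.001], [0.284, 0.959, 0.0], [-0.001, 0.0, -1.0]]
contact_force: [0.1, 0.6, 0.5]
opening: 1.001
grasp_force: 0.0
t: 2.95
position: [0.523, -0.2252, 0.3168]
ee_rot: [[-0.958, 0.287, 0.001], [0.287, 0.958, -0.001], [-0.001, -0.001, -1.0]]
contact_force: [0.3, 1.0, 0.1]
opening: 1.005
grasp_force: 0.0
[-5.11063406e-01  3.58024336e-01  1.39455689e+00 -7.99706541e-04
  1.38775858e+00 -1.79099369e+00] [ 0.52295139 -0.22519941  0.31680664]
[ 0.45757788 -0.20512554  0.43743787]
jaw_centre 0.93 [178. 193. 226. 258.]
vise_zero 0.69 [175. 178. 232. 260.]
vblock_end 0.97 [141.  84. 197. 136.]
vblock_end 0.27 [179. 194. 225. 258.]
[[198.84456472 213.1264442 ]
 [192.37937301 224.1951876 ]]
```

View pics/w1.png

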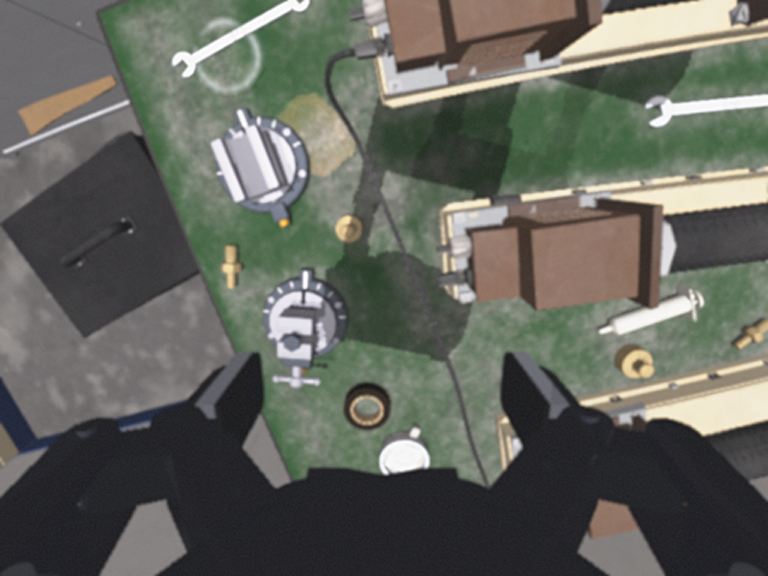

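The wrist view shows the vise dial at about (305,318) in the 1.5x picture. The zero line runs up to (306,278), with the pointer along it, and the screw and tommy bar are at (296,380). I'll compute the axis and yaw from the dial ring and tommy bar.

```bash
python3 - <<'E'
from h import *
p=camera("wrist");save(p,"pics/w2.png",(165,170,245,265),6)
E
```

```text
(no output)
```

View pics/w2.png

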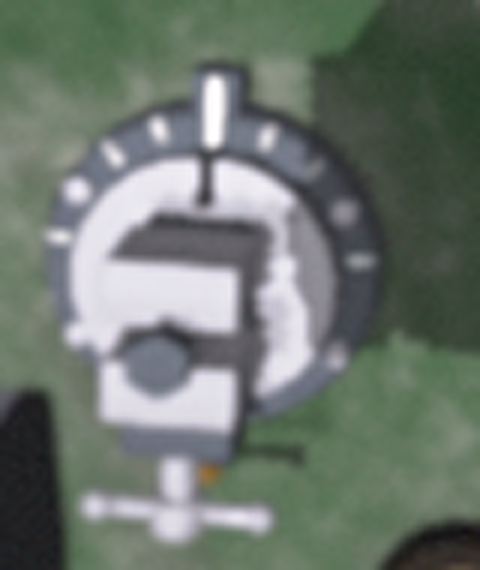

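```bash
cat > fit.py <<'E'
from h import *
from scipy.optimize import least_squares
p=camera("wrist")
L=[((213,115),(-.047,0,.015)),((92,507),(.055,-.022,.054)),((262,518),(.055,.022,.054)),
((103,262),(-.022,-.017,.068)),((240,268),(-.022,.017,.068)),((98,420),(.022,-.017,.068)),((238,432),(.022,.017,.068)),
((50,255),None),((382,255),None)]
uv=np.array([[u/6+165,v/6+170] for (u,v),m in L if m]);M=np.array([m for _,m in L if m])
def X(q):
    c,s=np.cos(q[2]),np.sin(q[2]);return M@np.array([[c,s,0],[-s,c,0],[0,0,1]])+[q[0],q[1],0]
r=least_squares(lambda q:(proj(p,X(q))-uv).ravel(),[.577,-.338,-.38],loss="soft_l1")
print(r.x,np.degrees(r.x[2]));print(r.fun.reshape(-1,2).round(1))
s=get_state();R=s["ee_rot"];d=R.T@(np.array([r.x[0],r.x[1],.06])-s["position"]);print("tool delta/0.4",d/.4,"y yaw",np.degrees(np.arctan2(R[1,1],R[0,1])))
E
python3 fit.py
```

```text
[ 0.58128497 -0.33313894 -0.36643031] -20.994910274538693
[[ 0.3 -0.7]
 [ 0.6  0.3]
 [-0.4  0.6]
 [-0.3 -0.6]
 [-0.1  0.2]
 [ 0.5  0.2]
 [-0.6 -0.1]]
tool delta/0.4 [-0.22396681 -0.22909463  0.6437096 ] y yaw 73.56748937728874
```

```bash
python3 -m creep '[[-0.056,-0.057,0,0,0,0],[-0.056,-0.057,0,0,0,0],[-0.056,-0.057,0,0,0,0],[-0.056,-0.058,0,0,0,0],[0,0,0.1,0,0,0.025],[0,0,0.1,0,0,0],[0,0,0.1,0,0,0],[0,0,0.1,0,0,0]]'
python3 -m creep '[[0,0,0,0,0,0],[0,0,0,0,0,0]]'
python3 - <<'E'
from h import *
p=camera("wrist");save(p,"pics/w3.png",None,1.5)
s=get_state();R=s["ee_rot"];print(s["position"],s["joint_pos"],np.degrees(np.arctan2(R[1,1],R[0,1])))
def X(q,M):
    c,s=np.cos(q[2]),np.sin(q[2]);return np.array(M)@np.array([[c,s,0],[-s,c,0],[0,0,1]])+[q[0],q[1],0]
print(proj(p,X([.5813,-.3331,-.3664],[(-.047,0,.015),(.055,-.022,.054),(.055,.022,.054),(-.022,-.017,.068),(-.022,.017,.068),(.022,-.017,.068),(.022,.017,.068)])).round(1)*1.5)
E
```

```text
t: 4.05
position: [0.5815, -0.3332, 0.1563]
ee_rot: [[-0.934, 0.357, 0.0], [0.357, 0.934, -0.0], [-0.001, -0.0, -1.0]]
contact_force: [-0.2, -1.0, 0.1]
opening: 1.0
grasp_force: 0.0
t: 4.25
position: [0.5817, -0.3337, 0.1583]
ee_rot: [[-0.934, 0.358, -0.0], [0.358, 0.934, 0.0], [0.0, 0.0, -1.0]]
contact_force: [0.9, -0.1, 0.8]
opening: 1.001
grasp_force: 0.0
[ 0.58236194 -0.33427068  0.15946475] [-6.09961965e-01  6.49162724e-01  1.32473880e+00  2.24529914e-05
  1.16542612e+00 -1.81500742e+00] 69.04347950519882
[[382.05 210.15]
 [346.65 381.3 ]
 [417.15 381.3 ]
 [350.4  265.2 ]
 [413.7  265.2 ]
 [351.9  341.1 ]
 [411.9  341.25]]
```

View pics/w3.png

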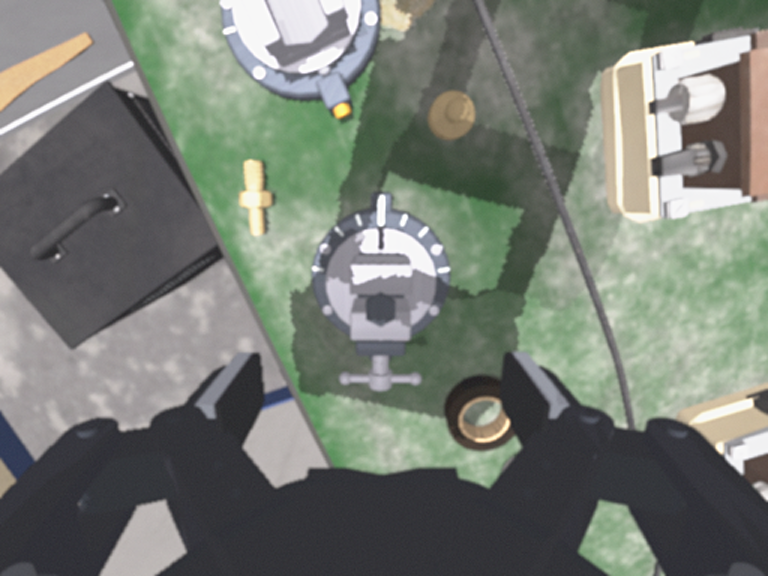

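The predicted and seen positions agree: tommy bar ends at (345..418,379) and zero line at (382,210). I'll descend and close.

```bash
python3 -m creep '[[0,0,0.06,0,0,0],[0,0,0.06,0,0,0],[0,0,0.06,0,0,0],[0,0,0.06,0,0,0],[0,0,0,0,0,0],[0,0,0,0,0,0]]'
python3 -m creep '[[0,0,0,0,0,0],[0,0,0,0,0,0],[0,0,0,0,0,0],[0,0,0,0,0,0],[0,0,0,0,0,0],[0,0,0,0,0,0],[0,0,0,0,0,0],[0,0,0,0,0,0]]' 0
```

```text
t: 4.9
position: [0.5825, -0.3347, 0.0635]
ee_rot: [[-0.934, 0.358, 0.002], [0.358, 0.934, -0.001], [-0.002, -0.001, -1.0]]
contact_force: [0.5, 0.4, 0.5]
opening: 0.998
grasp_force: 0.0
t: 5.7
position: [0.5816, -0.3346, 0.0623]
ee_rot: [[-0.934, 0.358, 0.001], [0.358, 0.934, -0.001], [-0.001, -0.001, -1.0]]
contact_force: [-2.9, -1.7, 9.8]
opening: 0.387
grasp_force: 58.9
```

```bash
python3 -m creep '[[0,0,0,0,0,-0.028],[0,0,0,0,0,-0.028],[0,0,0,0,0,-0.028],[0,0,0,0,0,-0.028],[0,0,0,0,0,-0.028],[0,0,0,0,0,-0.028],[0,0,0,0,0,-0.028],[0,0,0,0,0,-0.028]]'
python3 -m creep '[[0,0,0,0,0,0],[0,0,0,0,0,0],[0,0,0,0,0,0]]'
python3 - <<'E'
from h import *
s=get_state();R=s["ee_rot"];print(np.degrees(np.arctan2(R[1,1],R[0,1])),s["torque"],s["joint_pos"])
save(camera("wrist"),"pics/w4.png",None,1.5)
E
```

```text
t: 6.5
position: [0.5818, -0.3339, 0.0623]
ee_rot: [[-0.942, -0.334, 0.001], [-0.334, 0.942, -0.0], [-0.001, -0.0, -1.0]]
contact_force: [-2.5, 5.5, 12.2]
opening: 0.384
grasp_force: 62.7
t: 6.8
position: [0.5818, -0.3339, 0.0624]
ee_rot: [[-0.944, -0.331, 0.001], [-0.331, 0.944, -0.0], [-0.001, -0.0, -1.0]]
contact_force: [-1.3, 5.5, 13.4]
opening: 0.383
grasp_force: 62.4
109.3376080907143 [ 0.50022356  0.18121258 -0.00146868] [-6.10198596e-01  7.65375176e-01  1.39337669e+00  5.27022892e-04
  9.82070227e-01 -2.51879249e+00]
```

View pics/w4.png

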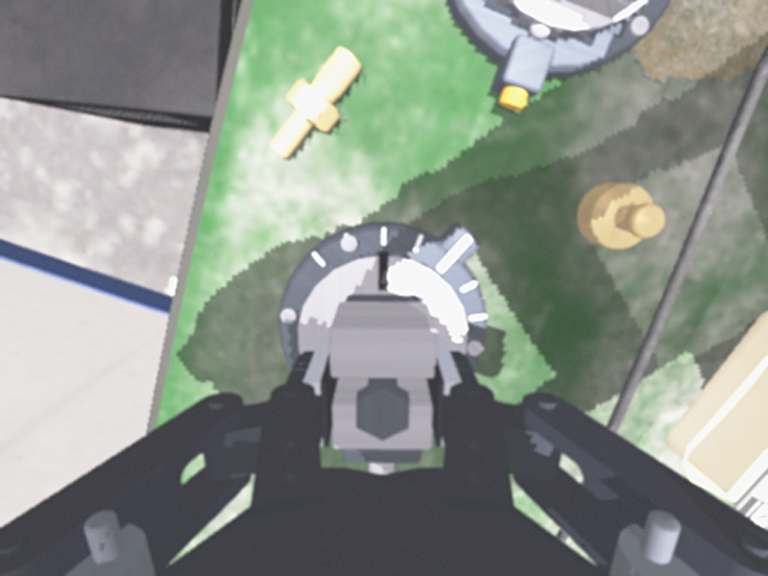

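The pointer (383,270) stands at line (384,237). One line (418,242) lies between it and the zero line (457,253), so it is at the second line anticlockwise, and the moment is about 0, so it is seated. I'll release and lift.

```bash
python3 -m creep '[[0,0,0,0,0,0],[0,0,0,0,0,0],[0,0,0,0,0,0],[0,0,0,0,0,0],[0,0,0,0,0,0],[0,0,0,0,0,0],[0,0,0,0,0,0],[0,0,0,0,0,0]]' 1
python3 -m creep '[[0,0,-0.05,0,0,0],[0,0,-0.06,0,0,0],[0,0,-0.08,0,0,0],[0,0,-0.08,0,0,0],[0,0,-0.05,0,0,0],[0,0,0,0,0,0],[0,0,0,0,0,0],[0,0,0,0,0,0]]'
python3 - <<'E'
from h import *
save(camera("wrist"),"pics/w5.png",(130,80,380,300),3)
E
```

```text
t: 7.65
position: [0.5815, -0.3342, 0.0613]
ee_rot: [[-0.944, -0.331, -0.0], [-0.331, 0.944, 0.0], [-0.0, 0.0, -1.0]]
contact_force: [0.3, 0.6, 0.3]
opening: 1.001
grasp_force: 0.0
t: 8.45
position: [0.581, -0.3338, 0.1882]
ee_rot: [[-0.944, -0.331, -0.001], [-0.331, 0.944, 0.001], [0.001, 0.001, -1.0]]
contact_force: [1.4, 0.0, -0.6]
opening: 1.0
grasp_force: 0.0
```

View pics/w5.png

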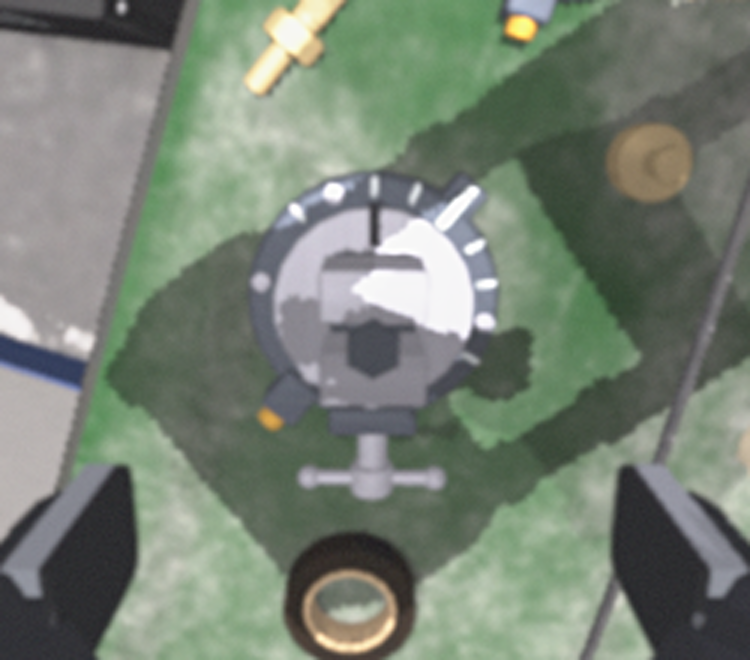

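The pointer (374,225) is on the second line (374,187) anticlockwise of the zero line (460,207). The gripper is clear.

```bash
python3 -c "
from bench import close_job
print(close_job())"
```

```text
the job is handed in; nothing more can be done
None
```

The vise is seated in its 40° click: the last picture shows its pointer on the second line anticlockwise of the zero line. I let go, lifted the gripper clear without going near the V-block, and handed the job in at about 8.5 s; no verdict came back.

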